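# Lay out a valve connection kit in the kitting tray

### The arm

A 7-joint arm with a two-finger parallel gripper is mounted at the origin on the work surface. World frame = base frame: x ahead of the robot, y to its left, z up, the work surface at z = 0. Lengths are in m, angles in rad, forces in N, time in s.
With the tool pointing down it reaches from about 0.425 to 0.825 m from the base axis. Payload 3.6 kg.
Tool frame: the origin (TCP) lies at the very end of the fingers, on their centre line; the grasp point (between the pads) lies 19 mm behind it (tcp_to_grasp is the distance from the TCP to the grasp point, in m); z points along the fingers, y is the line along which they close (so a half turn about z gives the same grasp; the last joint's range is limited). The gripper opens to 93 mm and grips with 3 to 60 N. Pads are 15 mm wide; open, the fingers measure 128 mm over their backs; the gripper's body (75 mm by 188 mm) begins 65 mm behind the grasp point.
Start: joints at [-1.155, 0.615, -0.013, 1.423, 0.008, 1.103, -0.04], TCP at [0.278, 0.587, 0.219] pointing down, gripper open.
Joint ranges: [-3.12, 3.12], [-0.3, 2.06], [-1.34, 1.32], [0.26, 2.42], [-1.36, 4.5], [0.01, 1.98], [-2.84, 2.84]. Speed limits (rad/s): [2.79, 2.79, 3.14, 3.14, 3.14, 3.14, 3.14].

### API

Orientations are given as a rotation vector (axis times angle).
In Python, from plant import * gives the robot as it stands.
- The arm moves only by the tool jog_arm, never from a script. Its argument "targets" is a list of rows, each an object with "translation": the shift along the tool's x, y, z in mm, a list of three; "rot": the turn, a rotation vector about the tool's x, y, z in degrees, a list of three; "claw": the closure, from -1 (fully open) to 1 (shut), so that 0 is half open. A call has 1 to 12 rows; each row is the pose to reach, as a shift and turn from the pose commanded when the call began, along the tool's axes at that moment; what a row does not reach only later rows make up. A row lasts 1/10 s, in which the tool goes at most 50 mm and 8.59 degrees, less where a joint would pass 70% of its speed; a pose out of reach is approached as far as the arm can. A call with a gripper value outside its range is refused whole. The fingers move at their own pace and stop on an object; "force" is the grip in N (left out, the last holds). Time passes only in rows, so rows that repeat a pose let the fingers close. It gives the time, the measured TCP pose, the force, the opening and the grip force at its end, in the units of the state.
- get_obs(): the state, without advancing time (a new reading comes with each control period).
- grab_frame(name): name is "scene" or "top" or "wrist"; returns a dict with "frame" (480x640x3 uint8, blue, green, red), "mtx" (3x3 intrinsics, pixels), "k1" (the pictures are not rectified: a ray, as slopes to the right and down, at radius r is drawn at 1 + k1 r^2 times it, then the intrinsics apply), "view" (4x4, takes a point from world to camera coordinates); the wrist camera has in their place "tool_from_camera" (4x4, takes a point from camera to tool coordinates, whose origin is the TCP and whose axes are the flange's). Camera axes: x right, y up, looking along -z (the intrinsics and any distortion apply to the point x, -y, -z); pixel columns grow to the right and rows downward; lengths in m; the calibration is good to about 2 mm. A picture is of the moment at which its call begins: read the wrist's pose just before it. There is no depth.
- sign_off(): hands the job in; it is judged then, once.
The state is a dict: "time_s": time; "joint_pos": joint angles; "joint_vel": joint speeds; "joint_efforts": joint torques, N m; "position": TCP position; "orientation": TCP orientation; "force": force on the tool from outside, world axes, zero at the start; "torque": the same for the moment, N m; "grip_width": finger opening in m; "grasp_force": force on a finger pad.
Only numpy, scipy, OpenCV 4.12 (cv2) and the standard library are available. Lean on these libraries where they do the work, as an engineer would, in place of code of your own. Each camera call takes 0.05 s, during which the arm holds its last target. There are 200 camera calls.

### The job

Lay out the pipe-fitting kit in the six-pocket tray, each piece in the middle of its pocket: stand the tall copper coupling in the pocket between the gate valve and the flange, with the large brass nut lying flat and centred on top of it; stand the copper tee upright in the pocket directly behind the flange, and lay the copper elbow flat in the pocket directly behind the gate valve (behind = in the tray's other row, the one farther from the robot). Leave the short coupling and the small nut where they are, and let go of everything.

Things in the scene. Friction and masses are not known exactly. Their poses are not given: they have to be found in the camera images.
- tray: Shallow grey metal tray fixed to the bench on the robot's left or right, 176 (x) by 262 (y) mm. Pockets 86 mm apart (82 mm clear), centres at x = -43 (near row), +43 (far row), y = -86, 0, 86 mm. Floor 3 mm above the bench; rim and dividers 4 mm thick, tops 10 mm above the bench. Origin: centre of underside, at bench height. +x points away from the robot, within 0.25 rad of world x.
- gate_valve: Brass gate valve with a round grey handwheel on top, 66 mm long, wheel 55 mm across, 72 mm high overall; stands at the centre of one of the two outer pockets of the tray's near row, firmly fixed. Origin: centre of its underside, on the tray floor; axes parallel to the tray's.
- flange: Steel pipe flange, a disc 74 mm across and 13 mm thick with four bolt holes and a 42 mm wide hub, 38 mm high overall; stands at the centre of the other outer pocket of the near row, firmly fixed. Origin: centre of its underside, on the tray floor; axes parallel to the tray's.
- coupling: Tall copper coupling: a round sleeve standing upright, 44 mm in diameter (41 mm at its waist, collars 18 mm high at both ends), 50 mm high, about 0.2 kg; the dark bore on its top is only drawn, the top is flat and solid. Loose, on the black goods mat (3 mm thick) at the tray's other side. z up. Origin: centre of its underside.
- nut: Large brass hexagonal nut lying flat, 40 mm across flats, 46 mm across corners, 18 mm high, about 0.1 kg. Its y axis is square to a pair of flats (as are the directions 60 degrees to either side of it). Loose, on the mat. Origin: centre of its underside.
- tee: Copper tee standing on one end: upright tube 62 mm high, 31 mm in diameter at its collars (bottom 18 mm, top 20 mm), 27 mm between; a branch 25 mm thick points sideways along its +x axis at 31 mm height, ending 31 mm from the tube's axis. About 0.16 kg. Loose, on the mat. z up. Origin: on the axis of the upright tube, at its underside.
- elbow: Copper 90 degree elbow lying flat, an L of 26 mm thick tube, 52 by 52 mm outside, 26 mm high, about 0.14 kg. Tube axes cross at x = y = -13 mm; one leg runs along +x and ends at x = 26 mm (axis at y = -13 mm), the other along +y and ends at y = 26 mm (axis at x = -13 mm). Loose, on the mat. z up. Origin: centre of the L's 52 mm square outline, at its underside.
- stub: Short copper coupling, upright, 44 mm in diameter but only 24 mm high. Not part of the kit: stays where it is on the mat. Origin: centre of its underside.
- small_nut: Small brass hexagonal nut lying flat, 24 mm across flats, 12 mm high. Not part of the kit: stays where it is on the mat. Origin: centre of its underside.
Mind the look-alikes: they are no part of the job. Leave any blue or purple look-alike of the nut alone.

How it is judged:
By the outcome, as a careful person would: the job done as asked, in the order asked, and still so for the second after the job is handed in, with the robot touching nothing.
It also fails if it takes over 99 s, if anything falls off the work surface, if the arm or the gripper's body presses on something with over 40 N, if the wrist force passes 120 N, or if a joint passes its speed limit or range.

## Working session

There is one attempt and no reset: what is moved stays moved. The work goes in short steps, Python scripts to look and compute and a tool call to move; the robot and the scene stay as the last step left them, time stands still between calls to the robot, and variables do not carry over. Pictures are saved under pics/ and viewed, at most 14 in all, crops included, and the job is handed in when it is done.

Besides the shell and the picture viewer there is one more tool, called after "Emit:" in YAML: its name, and indented under it one key for each argument. jog_arm: Moves the arm, as the interface text tells. Its arguments: {"type":"object","properties":{"targets":{"type":"array"},"force":{"type":"number"}},"required":["targets"]}

```bash
ls; mkdir -p pics; python3 - <<'E'
from plant import *
import cv2,numpy as np
o=get_obs();print({k:np.round(v,3) for k,v in o.items()})
for n in("scene","top","wrist"):
    f=grab_frame(n);cv2.imwrite(f"pics/{n}0.png",f["frame"]);print(n,{k:np.round(v,4).tolist() for k,v in f.items() if k!="frame"})
E
```

```text
pics
{'time_s': np.float64(0.0), 'joint_pos': array([-1.155,  0.616, -0.013,  1.425,  0.008,  1.103, -0.04 ]), 'joint_vel': array([-0.   , -0.001, -0.002, -0.002,  0.002, -0.   ,  0.   ]), 'joint_efforts': array([ 0.0000e+00, -4.5895e+01,  2.0800e-01, -1.6574e+01, -6.1000e-02,
        2.0000e-02,  0.0000e+00]), 'position': array([0.278, 0.587, 0.217]), 'orientation': array([-0.69 , -3.064,  0.004]), 'force': array([-0.105, -0.426, -0.256]), 'torque': array([-0.075, -0.007,  0.003]), 'grasp_force': np.float64(0.0), 'grip_width': np.float64(0.093)}
scene {'mtx': [[534.8867, 0.0, 323.6729], [0.0, 534.8867, 241.2666], [0.0, 0.0, 1.0]], 'k1': -0.1529, 'view': [[0.164, 0.9864, 0.0111, -0.0777], [-0.6504, 0.0997, 0.753, 0.2789], [0.7417, -0.1307, 0.6579, -1.3853], [0.0, 0.0, 0.0, 1.0]]}
top {'mtx': [[487.1363, 0.0, 327.1407], [0.0, 487.1363, 236.0918], [0.0, 0.0, 1.0]], 'k1': -0.0007, 'view': [[-0.0016, -1.0, -0.0065, -0.0072], [0.9952, -0.0023, 0.0981, -0.4742], [-0.0981, -0.0063, 0.9952, -0.8328], [0.0, 0.0, 0.0, 1.0]]}
wrist {'mtx': [[372.5577, 0.0, 312.6806], [0.0, 372.5577, 238.1279], [0.0, 0.0, 1.0]], 'k1': -0.0124, 'tool_from_camera': [[0.001, 0.9703, 0.242, 0.0679], [1.0, -0.001, 0.0001, 0.0004], [0.0003, 0.242, -0.9703, -0.1662], [0.0, 0.0, 0.0, 1.0]]}
```

View pics/top0.png

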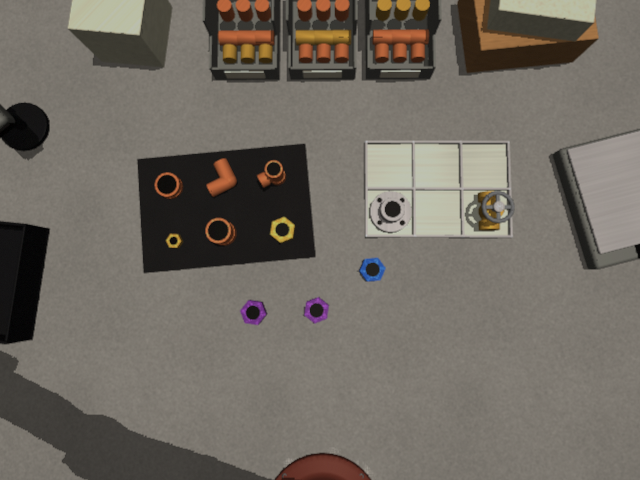

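View pics/scene0.png

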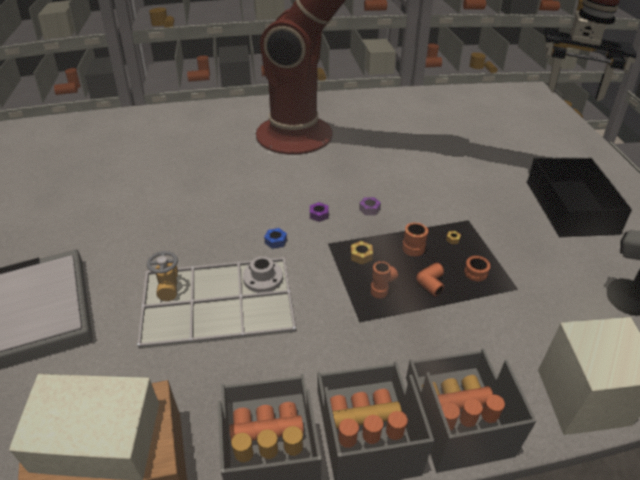

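The top view shows the tall coupling at (220,232), the large brass nut at (283,230), the tee at (272,173) and the elbow at (222,177). The stub is at (168,185) and the small nut at (174,240). In the tray the flange is at (391,210) and the valve at (490,210). The scene view confirms that the coupling nearer the robot is the tall one.

```bash
cat > h.py <<'E'
from plant import *
import cv2, numpy as np, json
from scipy.spatial.transform import Rotation as Rn
def cam(name,save=None):
    o=get_obs(); f=grab_frame(name)
    if name=="wrist":
        T=np.eye(4);T[:3,:3]=Rn.from_rotvec(o["orientation"]).as_matrix();T[:3,3]=o["position"]
        f["view"]=np.linalg.inv(T@f["tool_from_camera"])
    if save:
        cv2.imwrite(f"pics/{save}.png",f["frame"]); np.savez(f"{save}.npz",**f)
    return f
def load(n): return dict(np.load(n+".npz"))
def p2w(f,uv,z):
    uv=np.atleast_2d(np.array(uv,float)); z=np.broadcast_to(z,len(uv))
    n=cv2.undistortPoints(uv[:,None],f["mtx"],np.array([float(f["k1"]),0,0,0,0]))[:,0]
    V=np.linalg.inv(f["view"]); d=np.c_[n[:,0],-n[:,1],-np.ones(len(n))]@V[:3,:3].T
    return V[:3,3]+d*((z-V[2,3])/d[:,2])[:,None]
def w2p(f,P):
    c=np.c_[np.atleast_2d(P),np.ones(len(np.atleast_2d(P)))]@f["view"].T
    return cv2.projectPoints(c[:,:3]*[1,-1,-1],np.zeros(3),np.zeros(3),f["mtx"],np.array([float(f["k1"]),0,0,0,0]))[0][:,0]
def delta(xyz,psi,o=None):   # psi: world angle (deg) of tool y axis, mod 180
    o=o or get_obs(); R=Rn.from_rotvec(o["orientation"]); y=R.as_matrix()[:,1]
    cur=np.degrees(np.arctan2(y[1],y[0])); psi=cur+(psi-cur+90)%180-90; a=np.radians(psi)
    T=np.array([[-np.sin(a),np.cos(a),0],[np.cos(a),np.sin(a),0],[0,0,-1]]).T
    print("delta mm",np.round(R.inv().apply(np.array(xyz)-o["position"])*1e3,1).tolist(),"rot",np.round((R.inv()*Rn.from_matrix(T)).as_rotvec(degrees=True),1).tolist(),"psi now %.1f j7 %.2f"%(cur,o["joint_pos"][6]))
E
python3 - <<'E'
from h import *
f=cam("top","t1")
n=["coup","nut","tee","elb","stub","snut","flange","valve","tr1","tr2","tr3","tr4"]
uv=[(220,231),(283,230),(274,169),(222,180),(168,185),(174,240),(393,209),(498,206),(365,141),(510,142),(512,237),(364,237)]
z=[.053,.021,.065,.016,.027,.015,.041,.075,.01,.01,.01,.01]
for a,b in zip(n,p2w(f,uv,z)):print(a,np.round(b,3))
delta((.52,.2,.3),60);delta((.53,-.16,.3),60)
E
```

```text
coup [0.48  0.174 0.053]
nut [0.485 0.07  0.021]
tee [0.585 0.081 0.065]
elb [0.577 0.181 0.016]
stub [0.565 0.274 0.027]
snut [0.469 0.264 0.015]
flange [ 0.519 -0.122  0.041]
valve [ 0.519 -0.292  0.075]
tr1 [ 0.649 -0.077  0.01 ]
tr2 [ 0.646 -0.34   0.01 ]
tr3 [ 0.473 -0.337  0.01 ]
tr4 [ 0.474 -0.074  0.01 ]
delta mm [-384.2, -246.2, -81.7] rot [-0.1, 0.0, 4.6] psi now 64.6 j7 -0.04
delta mm [-547.4, -567.2, -81.2] rot [-0.1, 0.0, 4.6] psi now 64.6 j7 -0.04
```

Emit:
jog_arm:
  targets:
    - {"translation":[-402,-282,-70],"rot":[0,0,-25.4],"claw":-1}
    - {"translation":[-402,-282,-70],"rot":[0,0,-25.4],"claw":-1}
    - {"translation":[-402,-282,-70],"rot":[0,0,-25.4],"claw":-1}
    - {"translation":[-402,-282,-70],"rot":[0,0,-25.4],"claw":-1}
    - {"translation":[-402,-282,-70],"rot":[0,0,-25.4],"claw":-1}
    - {"translation":[-402,-282,-70],"rot":[0,0,-25.4],"claw":-1}
    - {"translation":[-402,-282,-70],"rot":[0,0,-25.4],"claw":-1}
    - {"translation":[-402,-282,-70],"rot":[0,0,-25.4],"claw":-1}
    - {"translation":[-402,-282,-70],"rot":[0,0,-25.4],"claw":-1}
    - {"translation":[-402,-282,-70],"rot":[0,0,-25.4],"claw":-1}
    - {"translation":[-402,-282,-70],"rot":[0,0,-25.4],"claw":-1}
    - {"translation":[-402,-282,-70],"rot":[0,0,-25.4],"claw":-1}

```text
time_s: 1.4
position: [0.5212, 0.159, 0.2885]
orientation: [-0.004, -3.141, -0.0]
force: [-0.2, 0.5, -0.7]
grip_width: 0.0932
grasp_force: 0.0
```

```bash
python3 - <<'E'
from h import *
f=cam("wrist","w1")
o=get_obs();print(o["time_s"],o["position"],o["joint_pos"].round(2))
E
```

```text
1.45 [0.52041766 0.16083583 0.28836919] [-0.3   0.39 -0.06  1.62  0.02  1.13  1.21]
```

View pics/w1.png

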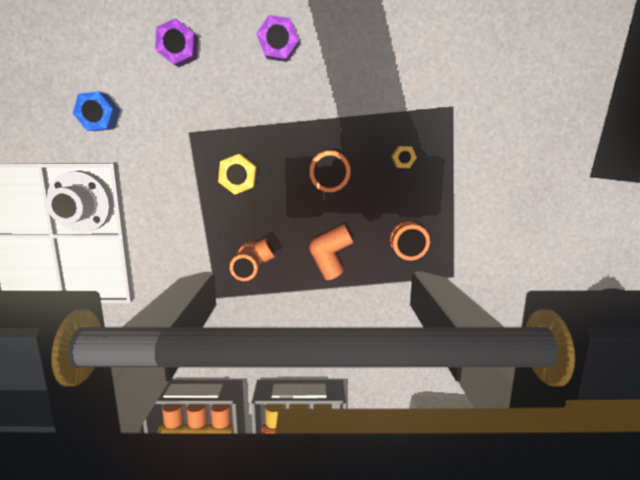

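The wrist view shows the mat, with "up" pointing towards the robot. The nut is at (237,174), the coupling at (330,171), the tee at (244,266) with its branch towards (268,246), the elbow at (330,250), the stub at (410,241) and the small nut at (404,157). I'll fit silhouettes to refine these poses.

```bash
cat >> h.py <<'E'
from scipy.optimize import minimize
def cyl(a,b,r,n=24):
    a,b=np.array(a,float),np.array(b,float); d=(b-a)/np.linalg.norm(b-a)
    u=np.cross(d,[.3,.5,.81]);u/=np.linalg.norm(u);v=np.cross(d,u);t=np.linspace(0,2*np.pi,n,False)[:,None]
    c=r*(np.cos(t)*u+np.sin(t)*v); return np.r_[a+c,b+c]
def prism(r,z,n,ph=0):
    t=np.arange(n)*2*np.pi/n+ph; c=np.c_[r*np.cos(t),r*np.sin(t)]; return np.r_[np.c_[c,0*t],np.c_[c,0*t+z]]
S=Rn.random(60,random_state=0).apply([0,0,.013])
M={"coup":[prism(.022,.05,36)],"nut":[prism(.0231,.018,6)],"stub":[prism(.022,.024,36)],"snut":[prism(.01386,.012,6)],
 "tee":[cyl([0,0,0],[0,0,.062],.0155),cyl([0,0,.031],[.031,0,.031],.0125)],
 "elb":[cyl([-.013,-.013,.013],[.026,-.013,.013],.013),cyl([-.013,-.013,.013],[-.013,.026,.013],.013),S+[-.013,-.013,.013]]}
def sil(f,name,p,z0,s=4):
    m=np.zeros((480*s//4*1,640*s//4),np.uint8)
    c,sn=np.cos(p[2]),np.sin(p[2]); R=np.array([[c,-sn,0],[sn,c,0],[0,0,1]])
    for P in M[name]:
        q=w2p(f,P@R.T+[p[0],p[1],z0]); cv2.fillConvexPoly(m,cv2.convexHull(np.round(q*16).astype(np.int32)),255,cv2.LINE_AA,4)
    return m
def mask(f):
    h=cv2.cvtColor(f["frame"],cv2.COLOR_BGR2HSV); return cv2.inRange(h,(3,110,35),(35,255,255))
def fit(f,name,guess,z0=.003,yaws=(0,),win=None):
    k=mask(f); g=sil(f,name,[*guess,0],z0); g=cv2.dilate(g,np.ones((15,15)))
    n,l,st,_=cv2.connectedComponentsWithStats(k); w=[np.sum((l==i)&(g>0)) for i in range(1,n)]; i=1+int(np.argmax(w))
    k=cv2.morphologyEx((l==i).astype(np.uint8)*255,cv2.MORPH_CLOSE,np.ones((3,3)))
    c,_=cv2.findContours(k,cv2.RETR_EXTERNAL,cv2.CHAIN_APPROX_NONE); k=cv2.drawContours(np.zeros_like(k),c,-1,255,-1).astype(float)
    cost=lambda p:np.abs(sil(f,name,[p[0]/1e3,p[1]/1e3,p[2]/20],z0)-k).sum()/k.sum()
    r=min((minimize(cost,[guess[0]*1e3,guess[1]*1e3,y*20],method="Nelder-Mead",options=dict(initial_simplex=np.array([guess[0]*1e3,guess[1]*1e3,y*20])+np.array([[0,0,0],[4,0,0],[0,4,0],[0,0,4]]),xatol=.05,maxiter=300)) for y in yaws),key=lambda r:r.fun)
    print(name,"x,y mm",r.x[:2].round(1),"yaw deg %.1f"%np.degrees(r.x[2]/20),"cost %.3f"%r.fun); return r.x
E
python3 - <<'E'
from h import *
G={"coup":(.48,.174),"nut":(.485,.07),"tee":(.585,.081),"elb":(.577,.181),"stub":(.565,.274),"snut":(.469,.264)}
Y={"nut":(0,.5),"snut":(0,.5),"tee":np.arange(0,6.2,.7),"elb":np.arange(0,6.2,.7)}
for s in("w1","t1"):
    f=load(s)
    for n,g in G.items(): fit(f,n,g,yaws=Y.get(n,(0,)))
f=load("t1"); print(p2w(load("w1"),[(117,163),(131,300)],.01).round(4))
g=load("t1")["frame"]; cv2.imwrite("pics/tray.png",cv2.resize(g[130:250,350:525],None,fx=4.5,fy=4.5,interpolation=cv2.INTER_CUBIC))
E
```

```text
coup x,y mm [480.6 177.9] yaw deg -4.3 cost 0.027
nut x,y mm [485.6  71.4] yaw deg -7.7 cost 0.037
tee x,y mm [584.4  82.8] yaw deg 120.2 cost 0.063
elb x,y mm [579.8 185.7] yaw deg 26.8 cost 0.035
stub x,y mm [565.9 277.1] yaw deg 4.8 cost 0.042
snut x,y mm [466.7 266. ] yaw deg 29.2 cost 0.050
coup x,y mm [482.3 178. ] yaw deg 13.7 cost 0.047
nut x,y mm [487.4  72.3] yaw deg 52.8 cost 0.049
tee x,y mm [586.1  83.4] yaw deg 120.2 cost 0.067
elb x,y mm [581.7 185.7] yaw deg 26.9 cost 0.058
stub x,y mm [567.6 276.9] yaw deg -8.4 cost 0.053
snut x,y mm [468.7 266.3] yaw deg 29.0 cost 0.072
[[ 0.4729 -0.0702  0.01  ]
 [ 0.6461 -0.0744  0.01  ]]
```

View pics/tray.png

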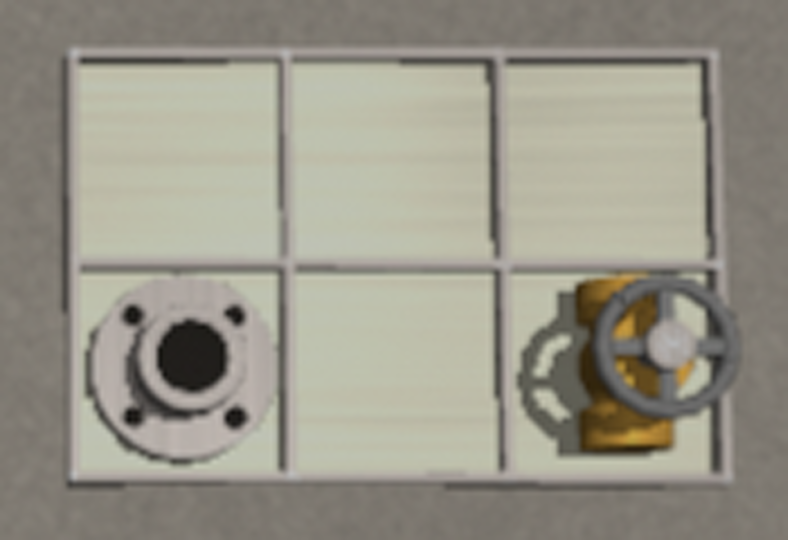

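The 4.5x tray crop shows outer rim corners at TL (70,50), TR (717,50), BR (731,481) and BL (70,481). The flange is left near, the valve right near, and the pocket between them is empty. Both cameras agree within 2 mm, so I'll go above the coupling.

Emit:
jog_arm:
  targets:
    - {"translation":[39,18,170],"rot":[0,0,90],"claw":-0.42}
    - {"translation":[39,18,170],"rot":[0,0,90],"claw":-0.42}
    - {"translation":[39,18,170],"rot":[0,0,90],"claw":-0.42}
    - {"translation":[39,18,170],"rot":[0,0,90],"claw":-0.42}
    - {"translation":[39,18,170],"rot":[0,0,90],"claw":-0.42}
    - {"translation":[39,18,170],"rot":[0,0,90],"claw":-0.42}
    - {"translation":[39,18,170],"rot":[0,0,90],"claw":-0.42}
    - {"translation":[39,18,170],"rot":[0,0,90],"claw":-0.42}
    - {"translation":[39,18,170],"rot":[0,0,90],"claw":-0.42}
    - {"translation":[39,18,170],"rot":[0,0,90],"claw":-0.42}
    - {"translation":[39,18,170],"rot":[0,0,90],"claw":-0.42}
    - {"translation":[39,18,170],"rot":[0,0,90],"claw":-0.42}

```text
time_s: 2.65
position: [0.4806, 0.1807, 0.1183]
orientation: [-2.215, -2.226, 0.001]
force: [-0.5, 0.2, 0.1]
grip_width: 0.0661
grasp_force: 0.0
```

```bash
python3 - <<'E'
from h import *
f=load("t1"); z=lambda x,y:(350+(x+.5)/4.5-.5,130+(y+.5)/4.5-.5)
c=p2w(f,[z(70,50),z(717,50),z(731,481),z(70,481)],.01)[:,:2]
m=np.array([[88,131],[88,-131],[-88,-131],[-88,131]])/1e3
A=cv2.estimateAffinePartial2D(m,c)[0]; print(c.round(4),A.round(4),"yaw",np.degrees(np.arctan2(A[1,0],A[0,0])))
print("hub/flange",p2w(f,[z(191,357)],.041).round(4))
delta((.4815,.178,.024),0)
fit(cam("wrist","w2"),"coup",(.4815,.178)); delta((.4815,.178,.024),0)
E
```

```text
Traceback (most recent call last):
cv2.error: OpenCV(4.12.0) /io/opencv/modules/calib3d/src/ptsetreg.cpp:1108: error: (-215:Assertion failed) count >= 0 && to.checkVector(2) == count in function 'estimateAffinePartial2D'
```

```bash
python3 - <<'E'
from h import *
f=load("t1"); z=lambda x,y:(350+(x+.5)/4.5-.5,130+(y+.5)/4.5-.5)
c=p2w(f,[z(70,50),z(717,50),z(731,481),z(70,481)],.01)[:,:2].copy()
m=np.array([[88,131],[88,-131],[-88,-131],[-88,131]])/1e3
A=cv2.estimateAffinePartial2D(m,c)[0]; print(c.round(4).tolist(),A.round(4).tolist(),"yaw",np.degrees(np.arctan2(A[1,0],A[0,0])))
print("hub/flange",p2w(f,[z(191,357)],.041).round(4))
fit(cam("wrist","w2"),"coup",(.4815,.178)); print(get_obs()["position"]); delta((.4815,.178,.024),0)
E
```

```text
[[0.6497, -0.0775], [0.6488, -0.3385], [0.4741, -0.3373], [0.4747, -0.0759]] [[0.9959, 0.0044, 0.5618], [-0.0044, 0.9959, -0.2073]] yaw -0.25485801228523974
hub/flange [[ 0.5194 -0.1206  0.041 ]]
coup x,y mm [480.7 177.7] yaw deg 6.2 cost 0.026
[0.48079092 0.18028385 0.11834366]
delta mm [-2.3, 0.8, 94.3] rot [-0.1, -0.0, 0.3] psi now 0.3 j7 -0.10
```

Emit:
jog_arm:
  targets:
    - {"translation":[-2.5,0,40],"rot":[0,0,0],"claw":-0.42}
    - {"translation":[-2.5,0,75],"rot":[0,0,0],"claw":-0.42}
    - {"translation":[-2.5,0,94],"rot":[0,0,0],"claw":-0.42}
    - {"translation":[-2.5,0,94],"rot":[0,0,0],"claw":-0.42}
    - {"translation":[-2.5,0,94],"rot":[0,0,0],"claw":0.4}
    - {"translation":[-2.5,0,94],"rot":[0,0,0],"claw":0.4}
    - {"translation":[-2.5,0,94],"rot":[0,0,0],"claw":0.4}
    - {"translation":[-2.5,0,94],"rot":[0,0,0],"claw":0.4}
    - {"translation":[-2.5,0,94],"rot":[0,0,0],"claw":0.4}
    - {"translation":[-2.5,0,94],"rot":[0,0,0],"claw":0.4}
    - {"translation":[-2.5,0,94],"rot":[0,0,0],"claw":0.4}
  force: 25

```text
time_s: 3.8
position: [0.4824, 0.1762, 0.0258]
orientation: [2.22, 2.222, 0.003]
force: [-2.0, 0.3, 6.8]
grip_width: 0.0435
grasp_force: 25.0
```

Emit:
jog_arm:
  targets:
    - {"translation":[0,0,-50],"rot":[0,0,0],"claw":0.4}
    - {"translation":[0,0,-100],"rot":[0,0,0],"claw":0.4}
    - {"translation":[-384,37,-225],"rot":[0,0,0],"claw":0.4}
    - {"translation":[-384,37,-225],"rot":[0,0,0],"claw":0.4}
    - {"translation":[-384,37,-225],"rot":[0,0,0],"claw":0.4}
    - {"translation":[-384,37,-225],"rot":[0,0,0],"claw":0.4}
    - {"translation":[-384,37,-225],"rot":[0,0,0],"claw":0.4}
    - {"translation":[-384,37,-225],"rot":[0,0,0],"claw":0.4}
    - {"translation":[-384,37,-225],"rot":[0,0,0],"claw":0.4}
    - {"translation":[-384,37,-225],"rot":[0,0,0],"claw":0.4}
    - {"translation":[-384,37,-225],"rot":[0,0,0],"claw":0.4}
    - {"translation":[-384,37,-225],"rot":[0,0,0],"claw":0.4}

```text
time_s: 5.0
position: [0.5183, -0.2104, 0.2498]
orientation: [2.225, 2.217, -0.001]
force: [0.1, 1.5, -2.2]
grip_width: 0.0435
grasp_force: 25.0
```

```bash
python3 - <<'E'
from h import *
f=cam("wrist","w3")
o=get_obs();print(o["time_s"],o["position"],o["force"],o["grip_width"],o["joint_pos"].round(2))
E
```

```text
5.05 [ 0.51853355 -0.20767859  0.2490665 ] [-0.08681374  1.04382699 -2.19566006] 0.04346848161209234 [ 0.06  0.47  0.44  1.66 -0.22  1.07  0.56]
```

View pics/w3.png

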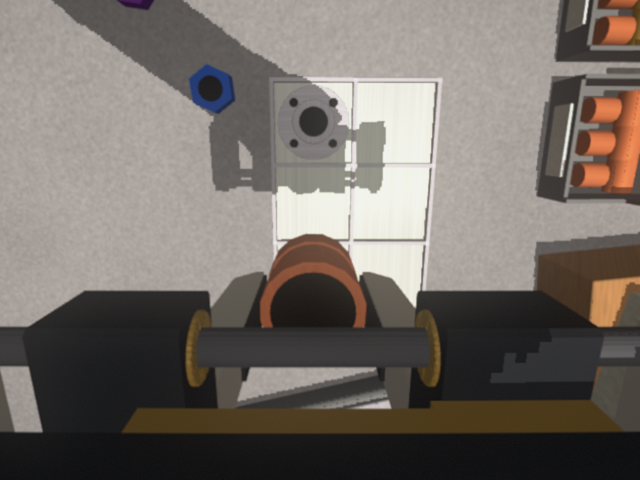

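In the wrist view, right is +x and up is +y. The tray's +y end corners are at (272,79) and (441,79), the divider crossings at (353,164) and (352,240), and the flange bolt holes at (294,102), (332,102), (294,143) and (333,143). The coupling is held straight.

```bash
python3 - <<'E'
from h import *
f=load("w3")
c=p2w(f,[(272,79),(441,79),(353,164),(352,240)],.01)[:,:2].copy()
m=np.array([[-88,131],[88,131],[0,43],[0,-43]])/1e3
A=cv2.estimateAffinePartial2D(m,c,ransacReprojThreshold=.01)[0]; print(A.round(4).tolist(),"yaw",np.degrees(np.arctan2(A[1,0],A[0,0])))
print((m@A[:,:2].T+A[:,2]-c).round(4).tolist())
print("flange by bolts",p2w(f,[(294,102),(332,102),(294,143),(333,143)],.016).mean(0).round(4), A@[-.043,.086,1])
t=load("t1"); z=lambda x,y:(350+(x+.5)/4.5-.5,130+(y+.5)/4.5-.5)
print("top bolts",p2w(t,[z(134,315),z(236,314),z(236,416),z(134,416)],.016).mean(0).round(4))
a=(A[:,0]/np.linalg.norm(A[:,0]))
# held coupling centre from silhouette: bottom circle arc
delta((.519,-.207,.027),0)
E
```

```text
[[0.974, 0.0046, 0.5615], [-0.0046, 0.974, -0.2051]] yaw -0.2677001226970186
[[-0.0001, 0.0005], [-0.0007, -0.0], [0.001, -0.0004], [-0.0002, -0.0001]]
flange by bolts [ 0.5183 -0.1207  0.016 ] [ 0.52002604 -0.12111358]
top bolts [ 0.52   -0.1214  0.016 ]
delta mm [0.4, 0.7, 222.1] rot [-0.1, -0.1, -0.0] psi now -0.0 j7 0.56
```

Emit:
jog_arm:
  targets:
    - {"translation":[0,0.5,50],"rot":[0,0,0],"claw":0.4}
    - {"translation":[0,0.5,100],"rot":[0,0,0],"claw":0.4}
    - {"translation":[0,0.5,150],"rot":[0,0,0],"claw":0.4}
    - {"translation":[0,0.5,195],"rot":[0,0,0],"claw":0.4}
    - {"translation":[0,0.5,215],"rot":[0,0,0],"claw":0.4}
    - {"translation":[0,0.5,222],"rot":[0,0,0],"claw":0.4}
    - {"translation":[0,0.5,224],"rot":[0,0,0],"claw":0.4}
    - {"translation":[0,0.5,224],"rot":[0,0,0],"claw":0.4}
    - {"translation":[0,0.5,224],"rot":[0,0,0],"claw":0.4}

```text
time_s: 5.95
position: [0.5205, -0.2068, 0.0262]
orientation: [2.218, 2.224, 0.002]
force: [-0.1, 0.9, -2.5]
grip_width: 0.0433
grasp_force: 25.0
```

```bash
python3 - <<'E'
from h import *
o=get_obs();print(o["time_s"],o["position"],o["force"],o["grip_width"])
E
```

```text
5.95 [ 0.52051161 -0.20675835  0.02623124] [-0.06569191  0.91192703 -2.5446477 ] 0.043331764182961696
```

Emit:
jog_arm:
  targets:
    - {"translation":[0,-1,1.2],"rot":[0,0,0],"claw":0.4}
    - {"translation":[0,-1,1.6],"rot":[0,0,0],"claw":0.4}
    - {"translation":[0,-1,1.6],"rot":[0,0,0],"claw":-0.35}
    - {"translation":[0,-1,1.6],"rot":[0,0,0],"claw":-0.35}
    - {"translation":[0,-1,1.6],"rot":[0,0,0],"claw":-0.35}
    - {"translation":[0,-1,1.6],"rot":[0,0,0],"claw":-0.35}
    - {"translation":[0,-1,-40],"rot":[0,0,0],"claw":-0.35}
    - {"translation":[0,-1,-90],"rot":[0,0,0],"claw":-0.35}
    - {"translation":[0,-1,-140],"rot":[0,0,0],"claw":-0.35}
    - {"translation":[0,-1,-140],"rot":[0,0,0],"claw":-0.35}
    - {"translation":[0,-1,-140],"rot":[0,0,0],"claw":-0.35}

```text
time_s: 7.05
position: [0.519, -0.2084, 0.1667]
orientation: [2.219, 2.221, 0.002]
force: [0.2, 0.2, -0.6]
grip_width: 0.0629
grasp_force: 0.0
```

```bash
python3 - <<'E'
from h import *
fit(cam("top","t2"),"coup",(.519,-.207)); fit(cam("wrist","w4"),"coup",(.519,-.207))
o=get_obs();print(o["time_s"],o["position"],o["grip_width"])
delta((.486,.072,.12),22.3)
E
```

```text
coup x,y mm [ 520.8 -205. ] yaw deg -5.4 cost 0.183
coup x,y mm [ 519.  -204.8] yaw deg -3.4 cost 0.145
7.15 [ 0.51755514 -0.20750757  0.16426905] 0.06284691503881748
delta mm [279.5, -31.2, 44.7] rot [-0.1, -0.1, -22.3] psi now 0.0 j7 0.62
```

Emit:
jog_arm:
  targets:
    - {"translation":[280,-32,0],"rot":[0,0,-22.4],"claw":-0.35}
    - {"translation":[280,-32,0],"rot":[0,0,-22.4],"claw":-0.35}
    - {"translation":[280,-32,20],"rot":[0,0,-22.4],"claw":-0.35}
    - {"translation":[280,-32,45],"rot":[0,0,-22.4],"claw":-0.35}
    - {"translation":[280,-32,45],"rot":[0,0,-22.4],"claw":-0.35}
    - {"translation":[280,-32,60],"rot":[0,0,-22.4],"claw":-0.35}
    - {"translation":[280,-32,95],"rot":[0,0,-22.4],"claw":-0.35}
    - {"translation":[280,-32,95],"rot":[0,0,-22.4],"claw":-0.35}
    - {"translation":[280,-32,95],"rot":[0,0,-22.4],"claw":-0.35}
    - {"translation":[280,-32,95],"rot":[0,0,-22.4],"claw":-0.35}

```text
time_s: 8.15
position: [0.4872, 0.0702, 0.0714]
orientation: [1.75, 2.607, 0.0]
force: [0.4, -0.3, 0.5]
grip_width: 0.0629
grasp_force: 0.0
```

```bash
python3 - <<'E'
from h import *
fit(cam("top","t3"),"coup",(.519,-.207)); fit(cam("wrist","w5"),"nut",(.486,.072),yaws=(-.13,))
P=np.array([get_obs()["position"]]);print(P)
delta((.486,.072,.007),22.4)
E
```

```text
coup x,y mm [ 520.9 -205. ] yaw deg -5.9 cost 0.181
nut x,y mm [485.6  71.7] yaw deg -8.6 cost 0.021
[[0.48751329 0.07061652 0.07191181]]
delta mm [1.9, -1.0, 64.9] rot [0.1, 0.1, -0.1] psi now 22.3 j7 0.48
```

Emit:
jog_arm:
  targets:
    - {"translation":[1.5,-1.5,35],"rot":[0,0,0],"claw":-0.35}
    - {"translation":[1.5,-1.5,57],"rot":[0,0,0],"claw":-0.35}
    - {"translation":[1.5,-1.5,64],"rot":[0,0,0],"claw":-0.35}
    - {"translation":[1.5,-1.5,64],"rot":[0,0,0],"claw":-0.35}
    - {"translation":[1.5,-1.5,64],"rot":[0,0,0],"claw":0.4}
    - {"translation":[1.5,-1.5,64],"rot":[0,0,0],"claw":0.4}
    - {"translation":[1.5,-1.5,64],"rot":[0,0,0],"claw":0.4}
    - {"translation":[1.5,-1.5,64],"rot":[0,0,0],"claw":0.4}
    - {"translation":[1.5,-1.5,64],"rot":[0,0,0],"claw":0.4}
    - {"translation":[1.5,-1.5,64],"rot":[0,0,0],"claw":0.4}
  force: 20

```text
time_s: 9.25
position: [0.4852, 0.0727, 0.0075]
orientation: [1.746, 2.61, 0.002]
force: [-1.3, 0.5, 6.1]
grip_width: 0.0399
grasp_force: 20.0
```

```bash
python3 - <<'E'
from h import *
f=load("t3"); g=f["frame"].copy()
cv2.polylines(g,[np.round(w2p(f,M["coup"][0][36:]+[.519,-.207,.003])).astype(int)],True,(0,255,0),1)
a=np.hstack([x[150:250,400:490] for x in(f["frame"],g)]); cv2.imwrite("pics/c3.png",cv2.resize(a,None,fx=4,fy=4,interpolation=cv2.INTER_CUBIC))
E
```

```text
(no output)
```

View pics/c3.png

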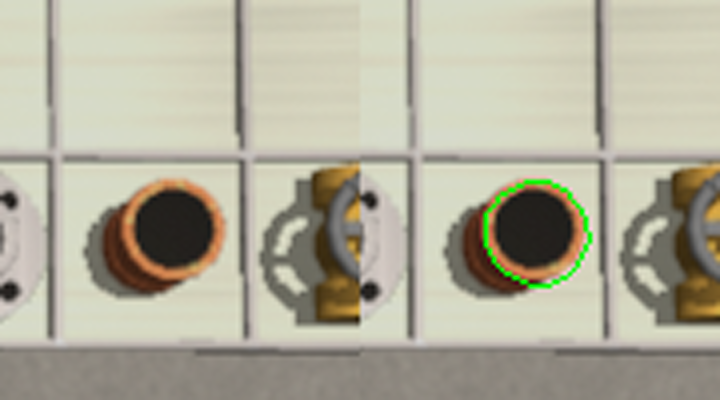

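The coupling stands in its pocket within about 2 mm of the centre, and the nut is gripped at 39.9 mm. I'll carry it over the coupling.

Emit:
jog_arm:
  targets:
    - {"translation":[0,0,-40],"rot":[0,0,0],"claw":0.4}
    - {"translation":[0,0,-90],"rot":[0,0,0],"claw":0.4}
    - {"translation":[-269,-75,-112],"rot":[0,0,22.4],"claw":0.4}
    - {"translation":[-269,-75,-112],"rot":[0,0,22.4],"claw":0.4}
    - {"translation":[-269,-75,-112],"rot":[0,0,22.4],"claw":0.4}
    - {"translation":[-269,-75,-112],"rot":[0,0,22.4],"claw":0.4}
    - {"translation":[-269,-75,-112],"rot":[0,0,22.4],"claw":0.4}
    - {"translation":[-269,-75,-112],"rot":[0,0,22.4],"claw":0.4}
    - {"translation":[-269,-75,-112],"rot":[0,0,22.4],"claw":0.4}
    - {"translation":[-269,-75,-112],"rot":[0,0,22.4],"claw":0.4}
    - {"translation":[-269,-75,-112],"rot":[0,0,22.4],"claw":0.4}
    - {"translation":[-269,-75,-112],"rot":[0,0,22.4],"claw":0.4}

```text
time_s: 10.45
position: [0.5178, -0.2025, 0.1183]
orientation: [-2.216, -2.224, -0.001]
force: [0.5, 0.0, -1.3]
grip_width: 0.0396
grasp_force: 20.0
```

```bash
python3 - <<'E'
from h import *
f=cam("wrist","w6"); o=get_obs(); print(o["time_s"],o["position"],o["grip_width"])
delta((.519,-.205,.0575),0)
cv2.imwrite("pics/w6c.png",cv2.resize(f["frame"][150:390,150:470],None,fx=2.2,fy=2.2))
E
```

```text
10.5 [ 0.51787784 -0.20274399  0.11839101] 0.040144877425367355
delta mm [-2.3, 1.2, 60.9] rot [-0.0, -0.1, 0.2] psi now 0.2 j7 0.64
```

View pics/w6c.png

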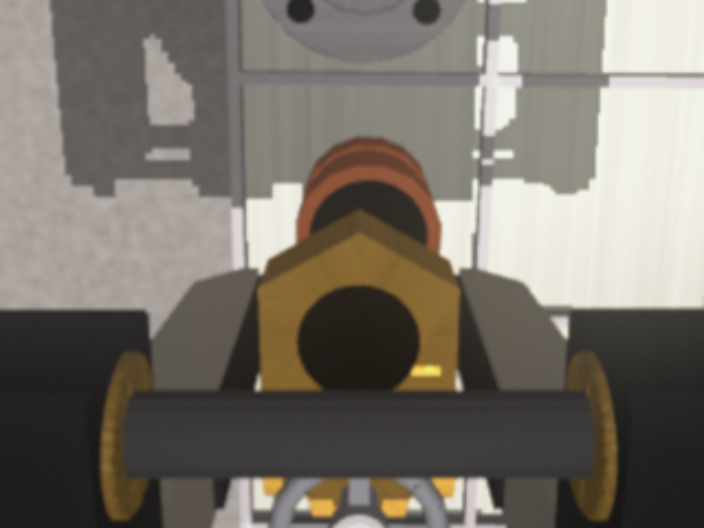

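The crop shows the nut's front bottom corner at about (360,208). The coupling's top rim spans columns 297 to 441 with its far edge near row 160. I'll work out both offsets.

```bash
python3 - <<'E'
from h import *
f=load("w6"); z=lambda x,y:(150+(x+.5)/2.2-.5,150+(y+.5)/2.2-.5)
print("nut corner",p2w(f,[z(360,209)],.1139).round(4),"minus .0231 in y")
print("coupling edges",p2w(f,[z(297,230),z(441,230)],.053).round(4),"far rim",p2w(f,[z(369,162),z(369,181)],.053).round(4))
for y in(-.207,-.205,-.203): print(y,w2p(f,[[.519,y+.022,.053],[.519,y+.022,.003]]).round(1).tolist())
fit(f,"coup",(.519,-.205))
print(z(369,138),z(369,162))
E
```

```text
nut corner [[ 0.5171 -0.1808  0.1139]] minus .0231 in y
coupling edges [[ 0.4987 -0.2035  0.053 ]
 [ 0.5411 -0.2033  0.053 ]] far rim [[ 0.5198 -0.183   0.053 ]
 [ 0.5198 -0.1886  0.053 ]]
-0.207 [[316.2, 226.4], [315.7, 212.7]]
-0.205 [[316.2, 223.3], [315.7, 210.1]]
-0.203 [[316.3, 220.2], [315.7, 207.5]]
coup x,y mm [ 519.7 -207.7] yaw deg 6.6 cost 0.455
(317.45454545454544, 212.45454545454544) (317.45454545454544, 223.36363636363637)
```

Emit:
jog_arm:
  targets:
    - {"translation":[-2.2,2,30],"rot":[0,0,0],"claw":0.4}
    - {"translation":[-2.2,2,50],"rot":[0,0,0],"claw":0.4}
    - {"translation":[-2.2,2,57],"rot":[0,0,0],"claw":0.4}
    - {"translation":[-2.2,2,59],"rot":[0,0,0],"claw":0.4}
    - {"translation":[-2.2,2,60],"rot":[0,0,0],"claw":0.4}
    - {"translation":[-2.2,2,60],"rot":[0,0,0],"claw":0.4}

```text
time_s: 11.1
position: [0.5205, -0.2071, 0.0595]
orientation: [2.219, 2.221, 0.001]
force: [0.1, -0.4, -0.0]
grip_width: 0.04
grasp_force: 20.0
```

```bash
python3 - <<'E'
from h import *
o=get_obs(); print(o["time_s"],o["position"],o["force"],o["grip_width"])
E
```

```text
11.1 [ 0.52045428 -0.207094    0.05952788] [ 0.14878978 -0.43801523 -0.01188576] 0.04000026640066748
```

Emit:
jog_arm:
  targets:
    - {"translation":[0,0,0.7],"rot":[0,0,0],"claw":0.4}
    - {"translation":[0,0,0.7],"rot":[0,0,0],"claw":0.4}
    - {"translation":[0,0,0.7],"rot":[0,0,0],"claw":-0.3}
    - {"translation":[0,0,0.7],"rot":[0,0,0],"claw":-0.3}
    - {"translation":[0,0,0.7],"rot":[0,0,0],"claw":-0.3}
    - {"translation":[0,0,0.7],"rot":[0,0,0],"claw":-0.3}
    - {"translation":[0,0,-20],"rot":[0,0,0],"claw":-0.3}
    - {"translation":[0,0,-60],"rot":[0,0,0],"claw":-0.3}
    - {"translation":[0,0,-110],"rot":[0,0,0],"claw":-0.3}
    - {"translation":[0,0,-110],"rot":[0,0,0],"claw":-0.3}

```text
time_s: 12.1
position: [0.5237, -0.2095, 0.1751]
orientation: [2.212, 2.212, 0.008]
force: [0.6, -1.1, 1.1]
grip_width: 0.0604
grasp_force: 0.0
```

```bash
python3 - <<'E'
from h import *
o=get_obs(); print(o["time_s"],o["position"],o["force"],o["grip_width"])
f=cam("wrist","w7"); cv2.imwrite("pics/w7c.png",cv2.resize(f["frame"][120:360,150:470],None,fx=2.2,fy=2.2))
for p in [-59.8,30.2,0]: delta((.585,.083,.15),p)
E
```

```text
12.1 [ 0.52371451 -0.20951409  0.17513448] [ 0.59791201 -1.09827895  1.10829347] 0.06037204849388415
delta mm [291.2, 63.1, 21.7] rot [0.5, -0.1, 59.8] psi now 0.0 j7 0.61
delta mm [291.2, 63.1, 21.7] rot [0.4, 0.3, -30.2] psi now 0.0 j7 0.61
delta mm [291.2, 63.1, 21.7] rot [0.4, 0.2, 0.0] psi now 0.0 j7 0.61
```

View pics/w7c.png

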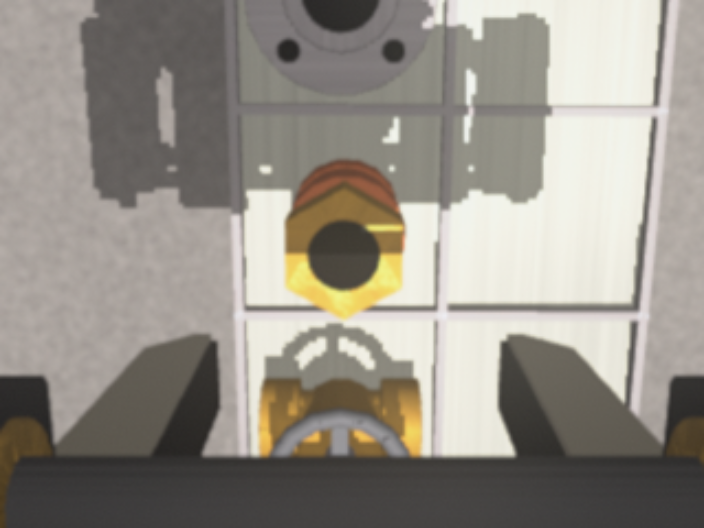

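The nut lies flat and centred on the coupling. Next is the tee, gripped across its top collar at right angles to the branch.

Emit:
jog_arm:
  targets:
    - {"translation":[290,65,20],"rot":[0,0,-30.2],"claw":-0.3}
    - {"translation":[290,65,20],"rot":[0,0,-30.2],"claw":-0.3}
    - {"translation":[290,65,20],"rot":[0,0,-30.2],"claw":-0.3}
    - {"translation":[290,65,20],"rot":[0,0,-30.2],"claw":-0.3}
    - {"translation":[290,65,20],"rot":[0,0,-30.2],"claw":-0.3}
    - {"translation":[290,65,20],"rot":[0,0,-30.2],"claw":-0.3}
    - {"translation":[290,65,50],"rot":[0,0,-30.2],"claw":-0.3}
    - {"translation":[290,65,66],"rot":[0,0,-30.2],"claw":-0.3}
    - {"translation":[290,65,66],"rot":[0,0,-30.2],"claw":-0.3}
    - {"translation":[290,65,66],"rot":[0,0,-30.2],"claw":-0.3}

```text
time_s: 13.15
position: [0.5841, 0.0827, 0.1019]
orientation: [-1.566, -2.722, 0.002]
force: [0.8, -0.1, -0.1]
grip_width: 0.0604
grasp_force: 0.0
```

```bash
python3 - <<'E'
from h import *
o=get_obs(); print(o["time_s"],o["position"],o["force"])
fit(cam("wrist","w8"),"tee",(.585,.083),yaws=(2.1,)); delta((.5846,.083,.036),30.2)
t=cam("top","t4"); cv2.imwrite("pics/t4c.png",cv2.resize(t["frame"][130:250,350:525],None,fx=4.5,fy=4.5,interpolation=cv2.INTER_CUBIC))
E
```

```text
13.15 [0.58408762 0.08266751 0.1018803 ] [ 0.81558446 -0.08146215 -0.09779565]
tee x,y mm [584.1  82.8] yaw deg 119.0 cost 0.065
delta mm [0.5, 0.0, 66.7] rot [-0.0, 0.0, -0.0] psi now 30.2 j7 0.55
```

View pics/t4c.png

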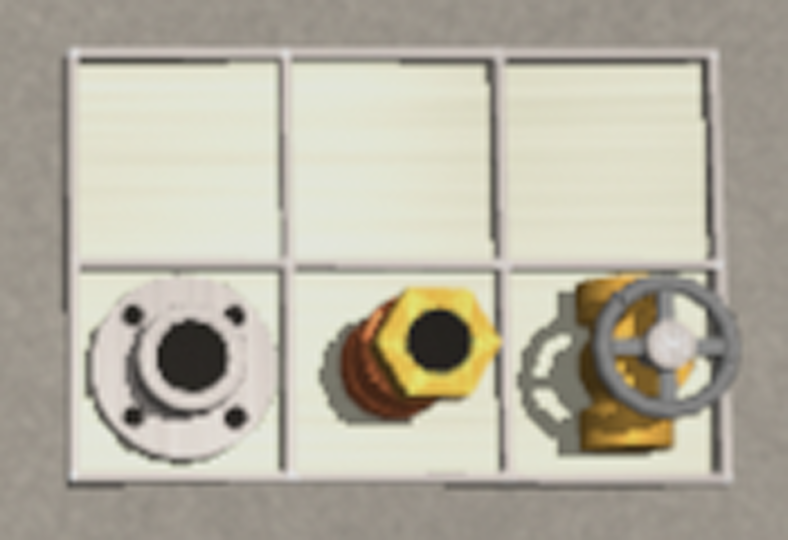

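The top crop shows the nut flat on the coupling, with its centre at (439,341). I'll grip the tee now and compute the nut offset in the same turn.

Emit:
jog_arm:
  targets:
    - {"translation":[0.5,0,35],"rot":[0,0,0],"claw":-0.3}
    - {"translation":[0.5,0,60],"rot":[0,0,0],"claw":-0.3}
    - {"translation":[0.5,0,66],"rot":[0,0,0],"claw":-0.3}
    - {"translation":[0.5,0,66],"rot":[0,0,0],"claw":0.6}
    - {"translation":[0.5,0,66],"rot":[0,0,0],"claw":0.6}
    - {"translation":[0.5,0,66],"rot":[0,0,0],"claw":0.6}
    - {"translation":[0.5,0,66],"rot":[0,0,0],"claw":0.6}
    - {"translation":[0.5,0,66],"rot":[0,0,0],"claw":0.6}
    - {"translation":[0.5,0,66],"rot":[0,0,0],"claw":0.6}
    - {"translation":[0.5,0,66],"rot":[0,0,0],"claw":0.6}
  force: 25

```text
time_s: 14.25
position: [0.585, 0.0835, 0.0377]
orientation: [1.565, 2.723, 0.001]
force: [-0.3, 0.1, 5.9]
grip_width: 0.0305
grasp_force: 25.0
```

```bash
python3 - <<'E'
from h import *
t=load("t4"); z=lambda x,y:(350+(x+.5)/4.5-.5,130+(y+.5)/4.5-.5)
print("nut hole",p2w(t,[z(439,341)],.071).round(4))
t3=load("t3"); z=lambda x,y:(400+(x+.5)/4-.5,150+(y+.5)/4-.5)
print("coupling",p2w(t3,[z(173,228)],.053).round(4))
o=get_obs(); print(o["time_s"],o["position"],o["force"],o["grip_width"])
delta((.604,-.121,.15),0)
E
```

```text
nut hole [[ 0.5205 -0.2086  0.071 ]]
coupling [[ 0.5213 -0.2056  0.053 ]]
14.25 [0.58503272 0.08353217 0.037661  ] [-0.33998605  0.06835042  5.89720416] 0.030538171774565817
delta mm [-186.3, -86.4, -112.3] rot [0.1, 0.0, 30.2] psi now 30.2 j7 0.57
```

Emit:
jog_arm:
  targets:
    - {"translation":[0,0,-40],"rot":[0,0,0],"claw":0.6}
    - {"translation":[0,0,-80],"rot":[0,0,0],"claw":0.6}
    - {"translation":[-186,-86,-80],"rot":[0,0,30.2],"claw":0.6}
    - {"translation":[-186,-86,-80],"rot":[0,0,30.2],"claw":0.6}
    - {"translation":[-186,-86,-80],"rot":[0,0,30.2],"claw":0.6}
    - {"translation":[-186,-86,-80],"rot":[0,0,30.2],"claw":0.6}
    - {"translation":[-186,-86,-80],"rot":[0,0,30.2],"claw":0.6}
    - {"translation":[-186,-86,-80],"rot":[0,0,30.2],"claw":0.6}
    - {"translation":[-186,-86,-80],"rot":[0,0,30.2],"claw":0.6}
    - {"translation":[-186,-86,-80],"rot":[0,0,30.2],"claw":0.6}

```text
time_s: 15.25
position: [0.6038, -0.1174, 0.1161]
orientation: [-2.215, -2.225, -0.001]
force: [-0.8, -0.2, -2.2]
grip_width: 0.0303
grasp_force: 25.0
```

```bash
python3 - <<'E'
from h import *
o=get_obs(); print(o["time_s"],o["position"],o["force"],o["grip_width"])
delta((.6045,-.121,.0375),0)
E
```

```text
15.25 [ 0.60376385 -0.11743271  0.11611558] [-0.77408314 -0.22444676 -2.16998843] 0.03026405408265283
delta mm [-3.7, 0.8, 78.6] rot [-0.1, -0.1, 0.3] psi now 0.3 j7 0.45
```

Emit:
jog_arm:
  targets:
    - {"translation":[-2.5,0.8,40],"rot":[0,0,0],"claw":0.6}
    - {"translation":[-2.5,0.8,65],"rot":[0,0,0],"claw":0.6}
    - {"translation":[-2.5,0.8,75],"rot":[0,0,0],"claw":0.6}
    - {"translation":[-2.5,0.8,77.5],"rot":[0,0,0],"claw":0.6}
    - {"translation":[-2.5,0.8,78.5],"rot":[0,0,0],"claw":0.6}
    - {"translation":[-2.5,0.8,78.5],"rot":[0,0,0],"claw":0.6}

```text
time_s: 15.85
position: [0.6056, -0.1229, 0.0394]
orientation: [2.219, 2.221, 0.002]
force: [-0.3, 0.1, -1.5]
grip_width: 0.0305
grasp_force: 25.0
```

```bash
python3 - <<'E'
from h import *
o=get_obs(); print(o["time_s"],o["position"],o["force"],o["grip_width"])
delta((.6045,-.121,.037),0)
E
```

```text
15.85 [ 0.60562008 -0.12293388  0.03940076] [-0.27427703  0.12463749 -1.45389964] 0.030543395838924476
delta mm [1.9, -1.1, 2.4] rot [0.1, 0.0, 0.1] psi now 0.1 j7 0.49
```

Emit:
jog_arm:
  targets:
    - {"translation":[1,-0.5,1],"rot":[0,0,0],"claw":0.6}
    - {"translation":[1,-0.5,1.7],"rot":[0,0,0],"claw":0.6}
    - {"translation":[1,-0.5,1.7],"rot":[0,0,0],"claw":0.6}
    - {"translation":[1,-0.5,1.7],"rot":[0,0,0],"claw":-0.3}
    - {"translation":[1,-0.5,1.7],"rot":[0,0,0],"claw":-0.3}
    - {"translation":[1,-0.5,1.7],"rot":[0,0,0],"claw":-0.3}
    - {"translation":[1,-0.5,1.7],"rot":[0,0,0],"claw":-0.3}
    - {"translation":[1,-0.5,1.7],"rot":[0,0,0],"claw":-0.3}
    - {"translation":[1,-0.5,-30],"rot":[0,0,0],"claw":-0.3}
    - {"translation":[1,-0.5,-75],"rot":[0,0,0],"claw":-0.3}
    - {"translation":[1,-0.5,-110],"rot":[0,0,0],"claw":-0.3}
    - {"translation":[1,-0.5,-110],"rot":[0,0,0],"claw":-0.3}

```text
time_s: 17.05
position: [0.6076, -0.1235, 0.1538]
orientation: [2.214, 2.215, 0.009]
force: [0.8, -0.4, -0.1]
grip_width: 0.0605
grasp_force: 0.0
```

```bash
python3 - <<'E'
from h import *
o=get_obs(); print(o["time_s"],o["position"],o["force"],o["grip_width"])
delta((.563,.191,.08),26.9)
E
```

```text
17.05 [ 0.60756857 -0.12349107  0.15378734] [ 0.82594146 -0.41714447 -0.05096416] 0.06046681185856602
delta mm [314.7, -45.3, 72.4] rot [0.6, 0.3, -26.9] psi now 0.0 j7 0.44
```

Emit:
jog_arm:
  targets:
    - {"translation":[313,-43,0],"rot":[0,0,-26.9],"claw":0.1}
    - {"translation":[313,-43,0],"rot":[0,0,-26.9],"claw":0.1}
    - {"translation":[313,-43,20],"rot":[0,0,-26.9],"claw":0.1}
    - {"translation":[313,-43,30],"rot":[0,0,-26.9],"claw":0.1}
    - {"translation":[313,-43,40],"rot":[0,0,-26.9],"claw":0.1}
    - {"translation":[313,-43,60],"rot":[0,0,-26.9],"claw":0.1}
    - {"translation":[313,-43,68],"rot":[0,0,-26.9],"claw":0.1}
    - {"translation":[313,-43,68],"rot":[0,0,-26.9],"claw":0.1}
    - {"translation":[313,-43,68],"rot":[0,0,-26.9],"claw":0.1}
    - {"translation":[313,-43,68],"rot":[0,0,-26.9],"claw":0.1}

```text
time_s: 18.05
position: [0.562, 0.1883, 0.0809]
orientation: [1.647, 2.673, -0.001]
force: [-0.3, 0.6, -0.0]
grip_width: 0.0417
grasp_force: 0.0
```

```bash
python3 - <<'E'
from h import *
o=get_obs(); print(o["time_s"],o["position"],o["force"],o["grip_width"])
x=fit(cam("wrist","w9"),"elb",(.580,.1857),yaws=(.47,)); a=x[2]/20
g=x[:2]/1e3+np.array([[np.cos(a),-np.sin(a)],[np.sin(a),np.cos(a)]])@[-.013,.013]; print(g)
delta((*g,.007),np.degrees(a))
t=cam("top","t5"); cv2.imwrite("pics/t5c.png",cv2.resize(t["frame"][130:250,350:525],None,fx=4.5,fy=4.5,interpolation=cv2.INTER_CUBIC))
fit(t,"tee",(.605,-.121),yaws=(1.57,))
E
```

```text
18.05 [0.56204479 0.18830316 0.08086074] [-0.31027231  0.64948147 -0.04842062] 0.04172023546974792
elb x,y mm [580.1 185.2] yaw deg 26.3 cost 0.182
[0.5626989 0.1910719]
delta mm [2.4, 1.6, 74.1] rot [0.1, 0.1, 0.4] psi now 26.7 j7 0.34
tee x,y mm [ 605.8 -122. ] yaw deg 93.9 cost 0.235
```

View pics/t5c.png

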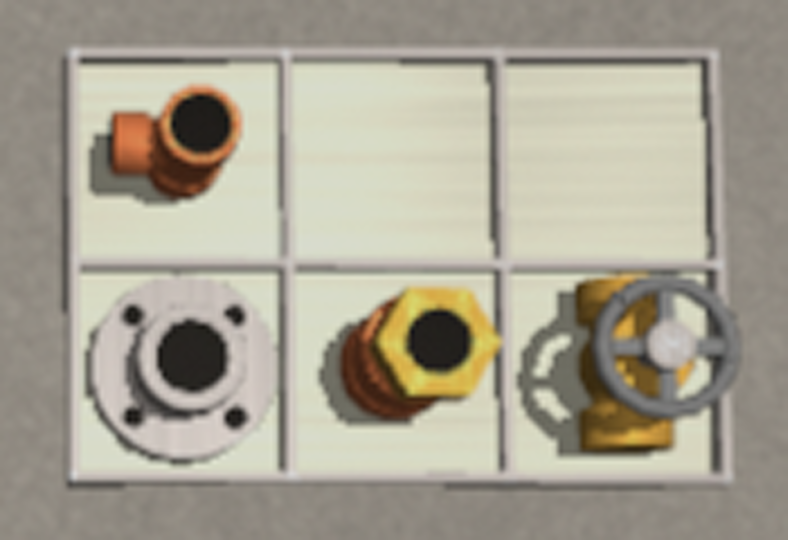

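The tee stands upright in its pocket, with its top at about (201,125) and the branch pointing +y. Now I'll grip the elbow.

Emit:
jog_arm:
  targets:
    - {"translation":[2,1.3,40],"rot":[0,0,0],"claw":0.1}
    - {"translation":[2,1.3,66],"rot":[0,0,0],"claw":0.1}
    - {"translation":[2,1.3,74],"rot":[0,0,0],"claw":0.1}
    - {"translation":[2,1.3,74],"rot":[0,0,0],"claw":0.1}
    - {"translation":[2,1.3,74],"rot":[0,0,0],"claw":0.7}
    - {"translation":[2,1.3,74],"rot":[0,0,0],"claw":0.7}
    - {"translation":[2,1.3,74],"rot":[0,0,0],"claw":0.7}
    - {"translation":[2,1.3,74],"rot":[0,0,0],"claw":0.7}
    - {"translation":[2,1.3,74],"rot":[0,0,0],"claw":0.7}
  force: 35

```text
time_s: 19.05
position: [0.5623, 0.1936, 0.0076]
orientation: [1.642, 2.676, 0.003]
force: [-1.0, -1.0, 5.1]
grip_width: 0.0251
grasp_force: 35.0
```

```bash
python3 - <<'E'
from h import *
o=get_obs(); print(o["time_s"],o["position"],o["force"],o["grip_width"])
# at psi=0 elbow yaw=0: TCP = pocket + (-.013,+.013)
delta((.604-.013,-.293+.013,.12),0)
E
```

```text
19.05 [0.5622555  0.19357933 0.00758013] [-1.04210017 -1.0336007   5.12594789] 0.025135264052451024
delta mm [-435.3, -188.5, -112.7] rot [0.2, -0.0, 26.9] psi now 26.9 j7 0.36
```

The elbow is gripped. At yaw 0 its outer finger would land on a divider, so I'll turn the elbow to about -26°, which puts that finger in the pocket's corner. First comes the lift and carry.

Emit:
jog_arm:
  targets:
    - {"translation":[0,0,-45],"rot":[0,0,0],"claw":0.7}
    - {"translation":[0,0,-95],"rot":[0,0,0],"claw":0.7}
    - {"translation":[-433,-179,-125],"rot":[0,0,52.7],"claw":0.7}
    - {"translation":[-433,-179,-125],"rot":[0,0,52.7],"claw":0.7}
    - {"translation":[-433,-179,-125],"rot":[0,0,52.7],"claw":0.7}
    - {"translation":[-433,-179,-125],"rot":[0,0,52.7],"claw":0.7}
    - {"translation":[-433,-179,-125],"rot":[0,0,52.7],"claw":0.7}
    - {"translation":[-433,-179,-125],"rot":[0,0,52.7],"claw":0.7}
    - {"translation":[-433,-179,-125],"rot":[0,0,52.7],"claw":0.7}
    - {"translation":[-433,-179,-125],"rot":[0,0,52.7],"claw":0.7}
    - {"translation":[-433,-179,-125],"rot":[0,0,52.7],"claw":0.7}
    - {"translation":[-433,-179,-125],"rot":[0,0,52.7],"claw":0.7}

```text
time_s: 20.25
position: [0.5954, -0.2814, 0.1315]
orientation: [2.663, 1.658, -0.006]
force: [-1.3, 0.4, -2.1]
grip_width: 0.025
grasp_force: 35.0
```

```bash
python3 - <<'E'
from h import *
o=get_obs(); print(o["time_s"],o["position"],o["force"],o["grip_width"],o["joint_pos"].round(2))
delta((.5985,-.275,.0085),-25.8)
E
```

```text
20.25 [ 0.59541227 -0.28136873  0.1315191 ] [-1.2764996   0.43196542 -2.11631315] 0.025027859412895485 [ 0.13  0.76  0.5   1.51 -0.41  0.98  0.29]
delta mm [7.7, -0.2, 123.0] rot [0.1, 0.3, -0.4] psi now -26.2 j7 0.29
```

Emit:
jog_arm:
  targets:
    - {"translation":[0,0,40],"rot":[0,0,0],"claw":0.7}
    - {"translation":[0,0,40],"rot":[0,0,0],"claw":0.7}
    - {"translation":[0,0,40],"rot":[0,0,0],"claw":0.7}

```text
time_s: 20.55
position: [0.597, -0.2718, 0.09]
orientation: [-2.656, -1.67, 0.002]
force: [0.3, 0.0, -0.4]
grip_width: 0.0256
grasp_force: 35.0
```

```bash
python3 - <<'E'
from h import *
o=get_obs(); print(o["time_s"],o["position"],o["force"])
f=cam("wrist","w10"); cv2.imwrite("pics/w10.png",f["frame"])
delta((.5985,-.275,.0085),-25.8)
E
```

```text
20.55 [ 0.59699053 -0.27183992  0.09004288] [ 0.27974918  0.00415379 -0.43923239]
delta mm [-2.2, 1.6, 83.0] rot [-0.0, -0.0, 0.1] psi now -25.7 j7 0.31
```

View pics/w10.png

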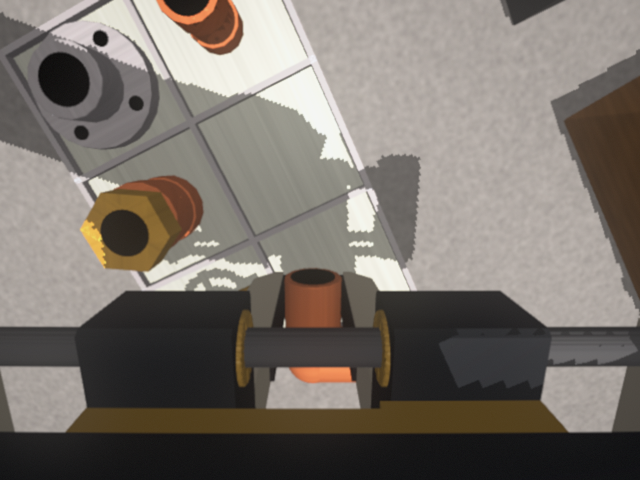

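The wrist view shows the elbow still held flat, with its open leg end spanning about rows 268 to 284 at column 314. The coupling with its nut, the tee and the flange are undisturbed. I'll check the grip offset along the leg.

```bash
python3 - <<'E'
from h import *
f=load("w10"); C=np.linalg.inv(f["tool_from_camera"]); f["view"]=C
for off in(.009,.011,.013,.015): print(off,w2p(f,[[off,0,.0045],[off,0,.0045-.026]]).round(1).tolist())
E
```

```text
0.009 [[315.0, 269.1], [315.4, 289.3]]
0.011 [[315.0, 265.1], [315.4, 284.8]]
0.013 [[315.0, 261.2], [315.4, 280.2]]
0.015 [[315.0, 257.2], [315.4, 275.7]]
```

Emit:
jog_arm:
  targets:
    - {"translation":[-1.6,1.9,40],"rot":[0,0,-2.7],"claw":0.7}
    - {"translation":[-1.6,1.9,65],"rot":[0,0,-2.7],"claw":0.7}
    - {"translation":[-1.6,1.9,75],"rot":[0,0,-2.7],"claw":0.7}
    - {"translation":[-1.6,1.9,77.5],"rot":[0,0,-2.7],"claw":0.7}
    - {"translation":[-1.6,1.9,77.5],"rot":[0,0,-2.7],"claw":0.7}
    - {"translation":[-1.6,1.9,77.5],"rot":[0,0,-2.7],"claw":0.7}

```text
time_s: 21.2
position: [0.6, -0.2766, 0.0156]
orientation: [2.618, 1.731, 0.002]
force: [-0.1, -0.6, -1.2]
grip_width: 0.0251
grasp_force: 35.0
```

```bash
python3 - <<'E'
from h import *
o=get_obs(); print(o["time_s"],o["position"],o["force"],o["grip_width"])
delta((.598,-.274,.0085),-23)
E
```

```text
21.2 [ 0.59996283 -0.27660798  0.01560605] [-0.11661465 -0.61119206 -1.24301492] 0.025106036354112696
delta mm [1.6, -2.9, 7.1] rot [0.2, 0.0, -0.0] psi now -23.0 j7 0.39
```

Emit:
jog_arm:
  targets:
    - {"translation":[1,-1.5,3],"rot":[0,0,0],"claw":0.7}
    - {"translation":[1,-1.5,5],"rot":[0,0,0],"claw":0.7}
    - {"translation":[1,-1.5,6.5],"rot":[0,0,0],"claw":0.7}
    - {"translation":[1,-1.5,6.5],"rot":[0,0,0],"claw":0.7}
    - {"translation":[1,-1.5,6.5],"rot":[0,0,0],"claw":0.7}

```text
time_s: 21.7
position: [0.5978, -0.2742, 0.0077]
orientation: [-2.62, -1.732, -0.001]
force: [-1.3, 0.5, 3.8]
grip_width: 0.0253
grasp_force: 35.0
```

Emit:
jog_arm:
  targets:
    - {"translation":[0,0,0],"rot":[0,0,0],"claw":0.33}
    - {"translation":[0,0,0],"rot":[0,0,0],"claw":0.33}
    - {"translation":[0,0,0],"rot":[0,0,0],"claw":0.33}
    - {"translation":[0,0,0],"rot":[0,0,0],"claw":0.33}
    - {"translation":[0,0,-10],"rot":[0,0,0],"claw":0.33}
    - {"translation":[0,0,-40],"rot":[0,0,0],"claw":0.33}
    - {"translation":[0,0,-90],"rot":[0,0,0],"claw":0.33}
    - {"translation":[0,0,-140],"rot":[0,0,0],"claw":0.33}
    - {"translation":[0,0,-190],"rot":[0,0,0],"claw":0.33}
    - {"translation":[200,0,-190],"rot":[0,0,0],"claw":0.33}
    - {"translation":[200,0,-190],"rot":[0,0,0],"claw":0.33}
    - {"translation":[200,0,-190],"rot":[0,0,0],"claw":0.33}

```text
time_s: 22.9
position: [0.6572, -0.1353, 0.1989]
orientation: [2.621, 1.73, 0.003]
force: [0.8, 0.3, -0.1]
grip_width: 0.0311
grasp_force: 0.0
```

```bash
python3 - <<'E'
from h import *
o=get_obs(); print(o["time_s"],o["position"],o["force"],o["grip_width"])
t=cam("top","t6"); cv2.imwrite("pics/t6c.png",cv2.resize(t["frame"][130:250,350:525],None,fx=4.5,fy=4.5,interpolation=cv2.INTER_CUBIC))
fit(t,"elb",(.605,-.293),yaws=(-.4,))
s=cam("scene","s6"); cv2.imwrite("pics/s6c.png",cv2.resize(s["frame"][230:350,130:310],None,fx=4.4,fy=4.4,interpolation=cv2.INTER_CUBIC))
E
```

```text
22.9 [ 0.65715602 -0.13531253  0.19887692] [ 0.84216347  0.28282254 -0.08243948] 0.031114940076035047
elb x,y mm [ 604.3 -293.3] yaw deg -28.4 cost 0.224
```

View pics/t6c.png

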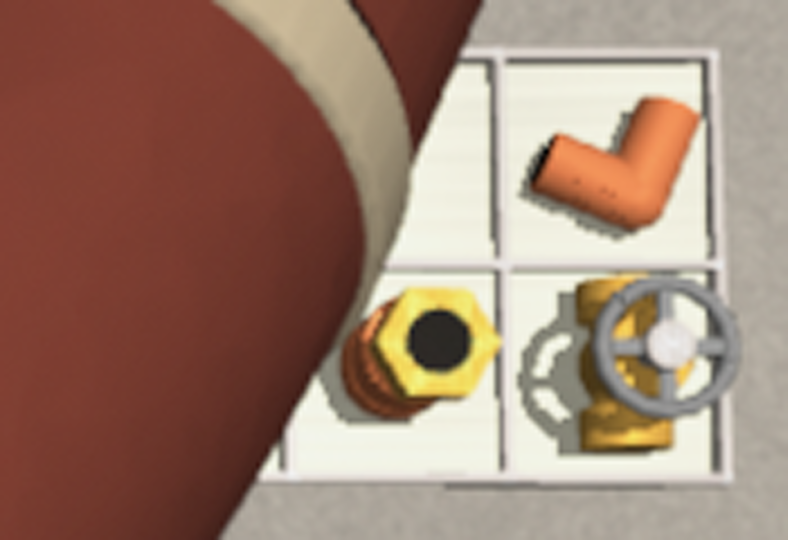

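View pics/s6c.png

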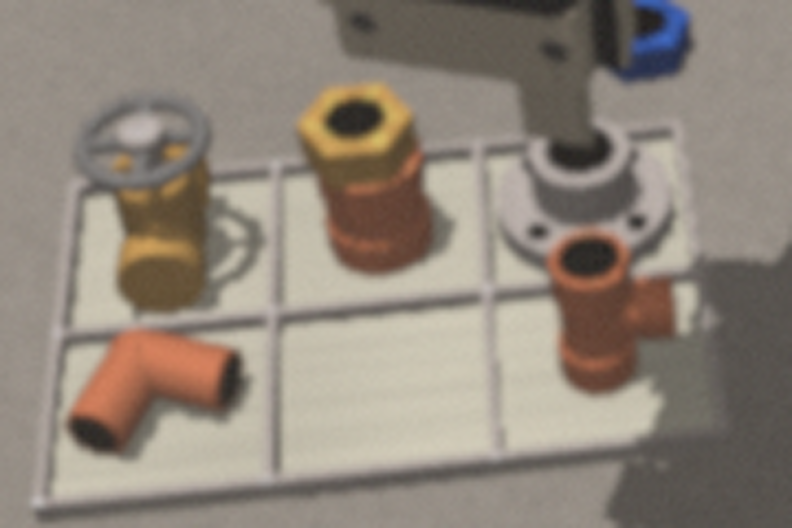

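The top and scene crops show all four pieces in their pockets. The nut looks a few mm towards the valve side, so I'll measure its offset from the coupling.

```bash
python3 - <<'E'
from h import *
def stack(f,tag,roi):
    u0,v0,u1,v1=roi
    h=cv2.cvtColor(f["frame"],cv2.COLOR_BGR2HSV)
    crop=np.zeros((480,640),np.uint8); crop[v0:v1,u0:u1]=255
    big=lambda m:cv2.drawContours(np.zeros_like(m),[max(cv2.findContours(m,cv2.RETR_EXTERNAL,cv2.CHAIN_APPROX_NONE)[0],key=cv2.contourArea)],-1,255,-1).astype(float)
    N=big(cv2.inRange(h,(16,90,50),(35,255,255))&crop); U=big(cv2.inRange(h,(3,90,40),(35,255,255))&crop)
    def cost(p):
        n=sil(f,"nut",[p[2]/1e3,p[3]/1e3,p[4]/20],.053).astype(float); c=sil(f,"coup",[p[0]/1e3,p[1]/1e3,0],.003)
        return (np.abs(n-N).sum()+np.abs(np.maximum(n,c)-U).sum())/U.sum()
    x0=np.array([519.,-206,520,-208,-.5]); best=min((minimize(cost,x0+[0,0,0,0,d],method="Nelder-Mead",options=dict(initial_simplex=x0+[0,0,0,0,d]+np.vstack([np.zeros(5),4*np.eye(5)]),maxiter=600,xatol=.05)) for d in(-6,0,6)),key=lambda r:r.fun)
    print(tag,best.x.round(1),"cost %.3f"%best.fun,"nut-coup",(best.x[2:4]-best.x[:2]).round(1))
stack(load("t5"),"top",(422,190,465,228)); stack(load("s6"),"scene",(190,242,231,296))
E
```

```text
top [ 521.9 -208.4  520.  -207.8    9.9] cost 0.176 nut-coup [-1.9  0.6]
scene [ 513.8 -207.6  520.5 -208.7    4.7] cost 0.234 nut-coup [ 6.7 -1.2]
```

```bash
python3 - <<'E'
from h import *
f=load("w7"); z=lambda x,y:(150+(x+.5)/2.2-.5,120+(y+.5)/2.2-.5)
print("coupling centre y",p2w(f,[z(345,160)],.003)[0,:2]-[0,.022],"nut front corner",p2w(f,[z(345,183)],.053)[0,:2]-[0,.0231])
print("nut flats top x",p2w(f,[z(286,255),z(403,255)],.071)[:,0],"hole",p2w(f,[z(344,255)],.071)[0,:2],"rear corner",p2w(f,[z(345,318)],.071)[0,:2]+[0,.0231])
print("flange bolts",p2w(f,[z(288,50),z(394,50)],.016)[:,:2])
# edge profile along the centre column
g=f["frame"]; u=int(round(z(345,0)[0])); print([(v,g[v,u].tolist()) for v in range(188,210)])
E
```

```text
coupling centre y [ 0.51941648 -0.20667375] nut front corner [ 0.51957912 -0.20947776]
nut flats top x [0.49957267 0.53927283] hole [ 0.5192356  -0.20817209] rear corner [ 0.51950766 -0.20754305]
flange bolts [[ 0.49770354 -0.14068718]
 [ 0.53842876 -0.14064718]]
[(188, [126, 135, 138]), (189, [126, 136, 138]), (190, [126, 136, 138]), (191, [116, 127, 133]), (192, [91, 103, 118]), (193, [61, 76, 105]), (194, [53, 70, 111]), (195, [57, 77, 122]), (196, [57, 76, 118]), (197, [54, 70, 103]), (198, [54, 69, 100]), (199, [54, 70, 104]), (200, [59, 79, 121]), (201, [62, 86, 135]), (202, [58, 85, 123]), (203, [54, 83, 106]), (204, [53, 82, 100]), (205, [55, 88, 110]), (206, [58, 100, 126]), (207, [61, 110, 139]), (208, [61, 112, 142]), (209, [62, 112, 142])]
```

```bash
python3 - <<'E'
from h import *
t=load("t6")
for n,g in(("stub",(.5675,.277)),("snut",(.4685,.266))): fit(t,n,g,yaws=(0,.5))
print(sign_off())
E
```

```text
stub x,y mm [567.6 277. ] yaw deg 0.1 cost 0.059
snut x,y mm [447.2 284.3] yaw deg -17.1 cost 0.997
the job is handed in; nothing more can be done
None
```

I placed the four kit pieces and handed the job in at about 23 s with everything released: the coupling, tee and elbow are within about 2 mm of their pocket centres, and the nut lies flat roughly 2 mm off the coupling's centre. The short coupling has not moved. My last position check on the small nut failed to fit it (cause not checked), but the arm never worked next to it.

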